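Build up the guide-bearing stack on a bandsaw spindle

ROBOT

A 7-joint arm with a two-finger parallel gripper is mounted at the origin on the work surface. World frame = base frame: x ahead of the robot, y to its left, z up, the work surface at z = 0. Lengths are in m, angles in degrees, forces in N, time in s.
With the tool pointing down it reaches from about 0.425 to 0.875 m from the base axis. Payload 4.7 kg.
Tool frame: the origin (TCP) lies midway between the tips of the shut fingers; the grasp point (between the pads) lies env.grip_point_offset behind it (env.grip_point_offset is the distance from the TCP to the grasp point, in m); z points along the fingers, y is the line along which they close (so a half turn about z gives the same grasp; the last joint's range is limited). The gripper opens to 87 mm and grips with 3 to 60 N. Pads are 19 mm wide; open, the fingers measure 117 mm over their backs; the gripper's body (75 mm by 190 mm) begins 51 mm behind the grasp point.
Start: joints at [-73.791, 18.392, -4.016, 83.108, 1.295, 78.541, -3.26], TCP at [0.173, 0.627, 0.185] pointing down, gripper open.
Joint ranges: [-163.93, 163.93], [-17.29, 119.83], [-79.2, 71.16], [3.27, 140.29], [-89.18, 269.18], [5.43, 117.66], [-154.24, 154.24]. Speed limits (degrees/s): [147.25, 147.25, 180, 180, 180, 180, 180].

INTERFACE

Orientations are given as [roll, pitch, yaw] about the fixed x, y, z axes, in that order (R = Rz(yaw) Ry(pitch) Rx(roll)).
In Python, from cell import env gives the robot as it stands.
- The arm moves only by the shell command python3 -m creep 'ROWS' [FORCE]. ROWS is a JSON object of lists of equal length, an entry for each row: "translation": the shift along the tool's x, y, z in units of 0.08 m (1.0 is 0.08 m), a list of three; "turn": the turn, a rotation vector about the tool's x, y, z in units of 180 degrees (1.0 is 180 degrees), a list of three; "grip": the opening, from 0 (shut) to 1 (fully open). In form: {"translation": [[x, y, z], ...], "turn": [[ax, ay, az], ...], "grip": [grip, ...]}. A call has 1 to 5 rows; each row shifts and turns the commanded pose from where the row before left it, along the tool's axes as they then stand; what a row does not reach is not made up. A row lasts 1/8 s, in which the tool goes at most 62.5 mm and 10.7 degrees, less where a joint would pass 70% of its speed; a pose out of reach is approached as far as the arm can. A call with a number of a shift or a turn outside -1 to 1 is refused whole. A call with a gripper value outside its range is refused whole. The fingers move at their own pace and stop on an object; FORCE is the grip in N (left out, the last holds). Time passes only in rows, so rows that do not move let the fingers close. It gives the time, the measured TCP pose, the force, the opening and the grip force at its end, in the units of the state.
- env.get_obs(): the state, without advancing time (a new reading comes with each control period).
- env.read_camera(name): name is "scene" or "top" or "wrist"; returns a dict with "frame" (384x512x3 uint8, red, green, blue), "z_map" (384x512 float32, m along the optical axis (not along the pixel's ray), 0 where there is no reading), "K" (3x3 intrinsics, pixels), "rvec" (rotation vector, rad) and "tvec" (3), from world to camera coordinates, as OpenCV has them. Camera axes: x right, y down, z forward; pixel columns grow to the right and rows downward; lengths in m; the calibration is good to about 2 mm. The wrist camera is an equidistant fisheye: a pixel r from the principal point sees the ray r / f radians off the axis. A picture is of the moment at which its call begins.
- env.sign_off(): hands the job in; it is judged then, once.
The state is a dict: "time_s": time; "qpos": joint angles; "joint_velocities": joint speeds; "effort": joint torques, N m; "tool_pos": TCP position; "tool_rot": TCP orientation; "force": force on the tool from outside, world axes, zero at the start; "wrist_torque": the same for the moment, N m; "grip_width": finger opening in m; "grasp_force": force on a finger pad.
Only numpy, scipy, OpenCV 4.12 (cv2) and the standard library are available. Lean on these libraries where they do the work, as an engineer would, in place of code of your own. Each camera call takes 0.05 s, during which the arm holds its last target. There are 200 camera calls.

TASK

Build up the stack on the upright spindle in the clamp block: slide on the ball bearing first, then the short spacer (not the tall one), and press them down until the stiff collar under them is fully home, feeling for the stop and never pushing on the spindle, its collar or the block with more than about 35 N. Then slide the slotted keeper sideways under the spindle's head, all the way onto the neck and lying flat on the spacer, let everything go, and leave the tall spacer, the sanding block and the tin where they are.

Things in the scene. Friction and masses are not known exactly. Their poses are not given: they have to be found in the camera images.
- spindle_axis (a point): On the steel spindle's vertical axis at the top face of the clamp block. Upwards: shaft 16 mm across, neck 9 mm across and 11.5 mm high, head 16 mm across whose top 6 mm taper to 8 mm. How far the spindle stands out differs each time and is not measured: head top 68 to 94 mm above this point. With the stack home, the spacer's top is 20 mm below the head top, 8.5 mm below the head's underside.
- bearing_center (a point): Centre (half-way up) of the ball bearing: steel ring with black seals, lying flat, 52 mm across, 16 mm high, bore 18.6 mm, about 150 g; z along its bore, either face may be up.
- spacer_center (a point): Centre (half-way up) of the short spacer: plain aluminium ring lying flat, 46 mm across, 22 mm high, bore 18.6 mm, 90 g; z along its bore.
- keeper_slot (a point): In the slot of the keeper, a flat dark steel plate 6 mm thick, 40 mm wide, 47 mm long, about 90 g: the point, half-way through the plate, where the neck's centre comes when fully in (slot 11 mm wide, closed end 5.5 mm behind). x points out of the slot's mouth, which lies 16 mm ahead and flares to 19 mm; the plate reaches 31 mm behind; z up.
- keeper_tab (a point): Centre of the keeper's upright gripping tab, 12 mm wide (across the slot direction, y), 14 mm long (x), 24 mm high, standing on the plate: its foot is 12 mm below this point and the plate's underside 18 mm below. It lies 24 mm behind the slot point (towards -x of the keeper).
- tall_spacer_center (a point): Centre of the tall spacer, a bystander: aluminium ring like the short one (46 mm across) but 34 mm high. Not to be used or moved.
- sanding_block_center (a point): Centre of a cork sanding block 100 x 60 x 36 mm, a bystander.
- tin_center (a point): Centre of a closed tin 75 mm across, 63 mm high, a bystander.
- block: Fixed wooden clamp block 90 x 70 x 30 mm, origin under its centre. It carries the spindle (rigid up to 35 N) and a dark collar on it, 40 mm across, 8 mm thick, stiff to slide (about 6 N drag, stays where left), found 6 to 13 mm above home, a hard stop on a 28 mm wide shoulder. Home, the collar's top is 58 mm below the head top, 10 to 36 mm above the block.
- drill_stand: Fixed black stand with upright drill bits, 50 x 130 mm, up to 150 mm high, origin under its centre; a bystander.
There are look-alikes about, which are no part of the job. What is shaped like the part that bears keeper_slot but purple or turquoise is not meant.

How it is judged (in metres and radians):
On the way, in this order (a step that is already met when the one before it is completed fails the run):
1. the bearing is on the spindle, flat (horizontal distance between bearing_center and spindle_axis below 0.003 m and height (world z) of bearing_center below 0.098 m and (angle between bearing_center's own z axis and vertical below 0.08 rad or angle between bearing_center's own z axis and vertical above 3.06 rad)), for 0.2 s.
2. the short spacer is on the spindle, resting on the bearing (all of step 1 and horizontal distance between spacer_center and spindle_axis below 0.003 m and distance between spacer_center and bearing_center between 0.0165 and 0.0215 m and z of spacer_center in the frame of spindle_axis above 0.02 m), for 0.2 s.
At the end, for the whole second after the job is handed in: Bearing, short spacer on it and keeper on that lie on the spindle axis within 3 mm, keeper flat within 0.1 rad; centres 19 mm (+-2.5) apart for bearing and spacer, 12 to 17.5 mm for spacer and keeper slot point: the keeper is in the neck, so the collar is home; all released and at rest (all of step 1 and horizontal distance between each of spacer_center, keeper_slot and spindle_axis below 0.003 m and distance between spacer_center and bearing_center between 0.0165 and 0.0215 m and height (world z) of spacer_center above 0.055 m and angle between keeper_slot's own z axis and vertical below 0.1 rad and z of keeper_slot in the frame of spindle_axis between 0.047 and 0.082 m and distance between keeper_slot and spacer_center between 0.012 and 0.0175 m and linear speed of each of keeper, spacer, bearing below 0.01 m/s); the robot touches nothing.
It fails at once if the spindle, collar or block is pushed with more than 38 N (contact force between block and anything else above 38 N).
It fails at once if the tall spacer is moved (distance of tall_spacer_center from where it was at the start of the episode above 0.02 m).
It fails at once if the sanding block is moved (distance of sanding_block_center from where it was at the start of the episode above 0.02 m).
It fails at once if the tin is moved (distance of tin_center from where it was at the start of the episode above 0.02 m).
It also fails if it takes over 72 s, if anything falls off the work surface, if the arm or the gripper's body presses on something with over 40 N, if the wrist force passes 120 N, or if a joint passes its speed limit or range.

## Working session

There is one attempt and no reset: what is moved stays moved. The work goes in short steps, Python scripts to look and compute and a shell command to move; the robot and the scene stay as the last step left them, time stands still between calls to the robot, and variables do not carry over. Pictures are saved under pics/ and viewed, at most 10 in all, crops included, and the job is handed in when it is done.

```bash
ls; mkdir -p pics; python3 - <<'E'
from cell import env
import cv2,numpy as np
print(env.get_obs(), env.grip_point_offset)
for n in("scene","top"):
    d=env.read_camera(n); cv2.imwrite(f"pics/{n}0.png",d["frame"][...,::-1]); np.savez(f"pics/{n}0.npz",**d)
    print(n,d["K"].tolist(),d["rvec"],d["tvec"])
E
```

```text
pics
{'time_s': 0.0, 'qpos': array([-73.79146146,  18.43923813,  -4.01480913,  83.17539834,
         1.29557619,  78.54201108,  -3.25937918]), 'joint_velocities': array([ 0.21060855,  0.02135369,  0.01922567, -0.03485623, -0.04889168,
       -0.06073208,  0.0154028 ]), 'effort': array([-3.12460297e-04, -4.91297972e+01, -4.04061517e-01, -3.12534606e+01,
       -6.38783653e-02,  4.35095094e-02,  1.62607830e-04]), 'tool_pos': array([0.17251417, 0.62602568, 0.18385514]), 'tool_rot': array([-1.79888628e+02,  6.64716015e-03,  1.64601279e+02]), 'force': array([-0.02906051,  0.31591855,  0.25334007]), 'wrist_torque': array([-0.02593338, -0.01181018, -0.01440388]), 'grasp_force': 0.0, 'grip_width': 0.08702180740209373} 0.0187
scene [[413.39705344220556, 0.0, 253.18136820938423], [0.0, 413.39705344220556, 188.10207258054663], [0.0, 0.0, 1.0]] [ 1.4048174   2.02977749 -0.94699656] [ 0.17642407 -0.30239102  1.57454917]
top [[369.977116879637, 0.0, 258.2584642579313], [0.0, 369.977116879637, 198.0286313300981], [0.0, 0.0, 1.0]] [ 2.13784118 -2.15393424  0.11067603] [0.04278779 0.58163753 0.84751661]
```

View pics/top0.png

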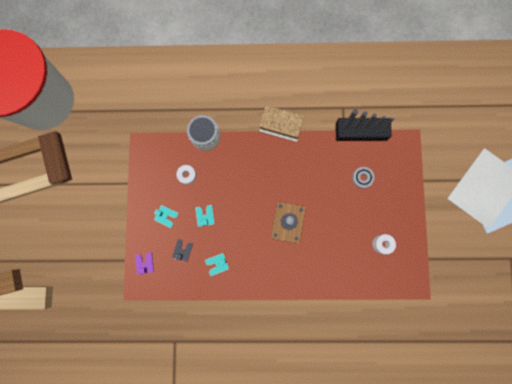

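View pics/scene0.png

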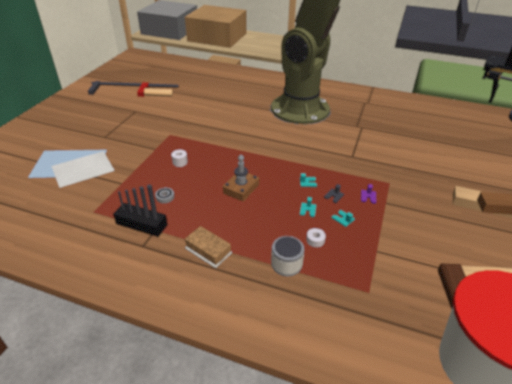

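The top view shows the spindle block at (289,222), the bearing at (364,177), white rings at (186,174) and (385,244), and the dark keeper at (183,250). The sanding block is at (281,122), the tin at (203,132) and the drill stand at (364,128). I'll use depth next to tell the two spacers apart and locate the parts.

```bash
cat > h.py <<'E'
import numpy as np,cv2
def world(d,uv,z=None,fish=False,depth=None):
    """pixels -> world points: with depth, or on plane z"""
    uv=np.atleast_2d(np.asarray(uv,float));K=d["K"];R=cv2.Rodrigues(d["rvec"])[0];t=d["tvec"].ravel()
    p=(uv-K[:2,2])/[K[0,0],K[1,1]]
    if fish:
        r=np.linalg.norm(p,axis=1,keepdims=True)+1e-9; ray=np.c_[p/r*np.sin(r),np.cos(r)]
    else: ray=np.c_[p,np.ones(len(p))]
    if depth is not None: return (ray/ray[:,2:]*np.asarray(depth).reshape(-1,1)-t)@R
    o=-R.T@t; w=ray@R
    return o+w*((z-o[2])/w[:,2])[:,None]
def cloud(d,box,fish=False):
    u0,v0,u1,v1=box;V,U=np.mgrid[v0:v1,u0:u1];uv=np.c_[U.ravel(),V.ravel()]
    z=d["z_map"][v0:v1,u0:u1].ravel();ok=z>0
    return world(d,uv[ok],depth=z[ok],fish=fish),d["frame"][v0:v1,u0:u1].reshape(-1,3)[ok]
E
python3 - <<'E'
from h import *
for n in["top"]:
    d=dict(np.load(f"pics/{n}0.npz"))
    print("axes",world(d,[[256,192],[356,192],[256,292]],z=0).round(3).tolist())
    for k,(u,v,r) in dict(ringL=(186,174,14),ringR=(385,244,14),bearing=(364,177,15),keeper=(183,250,14),spindle=(289,221,25),tin=(203,132,22),cork=(281,122,28),drill=(364,128,30),turq1=(205,216,14),turq2=(217,265,14)).items():
        P,c=cloud(d,(u-r,v-r,u+r,v+r))
        m=P[:,2]>.004
        print(k,"max z",np.percentile(P[m,2],[10,50,90,99]).round(4) if m.any() else P[:,2].max(),"ctr",((P[m].max(0)+P[m].min(0))/2).round(4) if m.any() else 0,"n",m.sum())
        if k in("spindle","keeper"):
            g=d["z_map"][v-r:v+r:2,u-r:u+r:2]; 
            pts=P[:,2].reshape(2*r,2*r); print((pts[::2,::2]*1000).round().astype(int) if k=="spindle" else (pts*1000).round().astype(int))
E
```

```text
axes [[0.602, 0.045, 0.0], [0.6, -0.203, 0.0], [0.358, 0.046, 0.0]]
ringL max z [0.0137 0.0207 0.0226 0.024 ] ctr [0.6494 0.2174 0.0146] n 257
ringR max z [0.0153 0.0317 0.0341 0.0354] ctr [ 0.4703 -0.2599  0.0206] n 333
bearing max z [0.0113 0.0143 0.0164 0.0177] ctr [ 0.6335 -0.2201  0.0119] n 326
keeper max z [0.0043 0.0058 0.0282 0.0323] ctr [0.4598 0.2294 0.0185] n 220Traceback (most recent call last):
  File "<stdin>", line 11, in <module>
ValueError: cannot reshape array of size 780 into shape (28,28)
```

The left ring is about 22 mm high, so it is the short spacer; the right one is 34 mm, the tall one. I'll move over the parts and refine with the wrist camera.

```bash
python3 -m creep '{"translation":[[0,0,-0.4],[0,0,-0.4],[-0.39,-0.44,-0.1],[-0.39,-0.44,-0.1],[-0.39,-0.44,-0.1]],"turn":[[0,0,-0.043],[0,0,-0.043],[0,0,0],[0,0,0],[0,0,0]],"grip":[1,1,1,1,1]}'
python3 -m creep '{"translation":[[-0.39,-0.44,-0.1],[-0.39,-0.44,-0.1],[-0.39,-0.44,-0.1],[-0.39,-0.44,0],[-0.39,-0.44,0]],"turn":[[0,0,0],[0,0,0],[0,0,0],[0,0,0],[0,0,0]],"grip":[1,1,1,1,1]}'
python3 -m creep '{"translation":[[-0.39,-0.44,0],[-0.39,-0.44,0],[-0.39,-0.44,0],[-0.39,-0.44,0],[0,0,0]],"turn":[[0,0,0],[0,0,0],[0,0,0],[0,0,0],[0,0,0]],"grip":[1,1,1,1,1]}'
python3 - <<'E'
from cell import env
import cv2,numpy as np
d=env.read_camera("wrist"); cv2.imwrite("pics/w1.png",d["frame"][...,::-1]); np.savez("pics/w1.npz",**d)
print(d["K"].tolist(),d["rvec"],d["tvec"])
o=env.get_obs();print(o["qpos"],o["tool_pos"],o["tool_rot"])
E
```

```text
time_s: 0.72
tool_pos: [0.2672, 0.5198, 0.2727]
tool_rot: [-180.0, -0.0, -179.9]
force: [0.2, 0.7, -0.0]
grip_width: 0.087
grasp_force: 0.0
time_s: 1.35
tool_pos: [0.4234, 0.3441, 0.2968]
tool_rot: [180.0, -0.0, -179.9]
force: [0.3, 0.2, -0.9]
grip_width: 0.0871
grasp_force: 0.0
time_s: 1.98
tool_pos: [0.5498, 0.1997, 0.2963]
tool_rot: [-179.8, 0.0, 179.6]
force: [0.1, 0.6, -0.4]
grip_width: 0.087
grasp_force: 0.0
[[297.3186396354542, 0.0, 256.6985966318651], [0.0, 297.3186396354542, 189.9148068997036], [0.0, 0.0, 1.0]] [-2.08725205 -2.07180286 -0.27199916] [-0.20340617 -0.58957614  0.35433076]
[-38.14391433   8.67576988  17.50134741  82.81561529  -2.57536359
  88.96987106  69.06302343] [0.54828262 0.20277147 0.29633903] [-1.79953617e+02 -5.10200897e-02  1.79844558e+02]
```

View pics/w1.png

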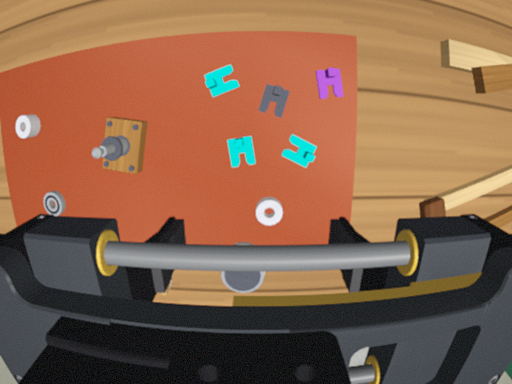

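The wrist view shows the spacer at (269,211), the dark keeper at (273,99) with its mouth towards the image bottom, and the spindle at (105,150). I'll measure the spacer and keeper, then go on to the spindle and bearing.

```bash
cat >> h.py <<'E'
def ring(d,u,v,ztop,fish=True,r=26,thr=None,rad=None):
    """outer circle of a ring's top: mask by height, fit min enclosing circle on plane ztop"""
    P,c=cloud(d,(max(u-r,0),max(v-r,0),u+r,v+r),fish)
    m=np.abs(P[:,2]-ztop)<.004
    (x,y),R=cv2.minEnclosingCircle(P[m,:2].astype(np.float32))
    return x,y,R,m.sum(),np.median(P[m,2])
E
python3 - <<'E'
from h import *
d=dict(np.load("pics/w1.npz"))
R=cv2.Rodrigues(d["rvec"])[0];print("cam",(-R.T@d["tvec"].ravel()).round(3),"axis",R[2].round(3))
f=d["frame"].astype(int)
# spacer: bright low-saturation contour, on plane
m=((f.min(2)>140)&(f.max(2)-f.min(2)<50)).astype(np.uint8);m[:, :235]=0;m[:,305:]=0;m[:185]=0;m[240:]=0
cs,_=cv2.findContours(m,cv2.RETR_EXTERNAL,cv2.CHAIN_APPROX_NONE);c=max(cs,key=cv2.contourArea)[:,0]
w=world(d,c,z=.022,fish=True);print("spacer bright",cv2.minEnclosingCircle(w[:,:2].astype(np.float32)))
print("spacer cloud",ring(d,269,211,.022))
P,c=cloud(d,(250,72,300,125),True);dark=(c.max(1)<110)&(c.max(1).astype(int)-c.min(1)<35)
print("z keeper",np.percentile(P[dark,2],[5,25,50,75,95]).round(4),dark.sum())
hi=dark&(P[:,2]>.022);lo=dark&(P[:,2]<.014)
print("tab",P[hi].mean(0),P[hi].min(0),P[hi].max(0))
m=np.zeros(f.shape[:2],np.uint8);s=f[72:125,250:300];m[72:125,250:300]=(s.max(2)<110)&(s.max(2)-s.min(2)<35)
cs,_=cv2.findContours(m,cv2.RETR_EXTERNAL,cv2.CHAIN_APPROX_NONE);k=max(cs,key=cv2.contourArea)[:,0]
print("keeper rect",cv2.minAreaRect(world(d,k,z=.006,fish=True)[:,:2].astype(np.float32)))
big=cv2.resize(d["frame"][60:240,180:330,::-1],None,fx=4,fy=4,interpolation=cv2.INTER_CUBIC)[:600];
cv2.imwrite("pics/k1.png",cv2.resize(d["frame"][65:125,230:310,::-1],None,fx=8,fy=8,interpolation=cv2.INTER_CUBIC))
for n,a in (("bearing",(48,203,.016)),("tall",(28,126,.034))): print(n,ring(d,*a,r=18))
P,c=cloud(d,(88,115,150,180),True);print("spindle top z",np.percentile(P[:,2],[50,90,99,100]));h=P[:,2]>P[:,2].max()-.006;print(P[h].mean(0))
E
python3 -m creep '{"translation":[[0.03,-0.43,0],[0.03,-0.43,0],[0.03,-0.43,0],[0.03,-0.43,0],[0.03,-0.43,0]],"turn":[[0,0,0],[0,0,0],[0,0,0],[0,0,0],[0,0,0]],"grip":[1,1,1,1,1]}'
python3 -m creep '{"translation":[[0,-0.43,0],[-0.15,-0.43,0],[-0.15,-0.43,0],[0,0,0],[0,0,0]],"turn":[[0,0,0],[0,0,0],[0,0,0],[0,0,0],[0,0,0]],"grip":[1,1,1,1,1]}'
python3 - <<'E'
from cell import env
import cv2,numpy as np
d=env.read_camera("wrist"); cv2.imwrite("pics/w2.png",d["frame"][...,::-1]); np.savez("pics/w2.npz",**d)
o=env.get_obs();print(o["qpos"],o["tool_pos"],o["tool_rot"])
E
```

```text
cam [0.479 0.201 0.495] axis [ 0.26  -0.004 -0.966]
spacer bright ((0.6442474126815796, 0.2183312624692917), 0.024926526471972466)
spacer cloud (0.6456695795059204, 0.21857798099517822, 0.022984327748417854, np.int64(451), np.float64(0.02069126664875709))
z keeper [0.0044 0.0051 0.0139 0.0278 0.0297] 26
tab [0.44820872 0.22943935 0.02798295] [0.4398992  0.22536126 0.02327972] [0.45239918 0.23458375 0.03020095]
keeper rect ((0.44843512773513794, 0.2288292795419693), (0.01403285562992096, 0.007794102653861046), 39.30129623413086)
bearing (0.6356450915336609, -0.21795475482940674, 0.02685374952852726, np.int64(305), np.float64(0.014544455752800686))
tall (0.47127512097358704, -0.2583376467227936, 0.0236065536737442, np.int64(237), np.float64(0.032622532098666876))
spindle top z [0.02449407 0.06714534 0.11558042 0.12003559]
[ 0.52441642 -0.02953476  0.11691231]
time_s: 2.65
tool_pos: [0.5351, 0.0337, 0.2968]
tool_rot: [179.9, -0.0, -179.7]
force: [-0.2, -0.7, -0.0]
grip_width: 0.0872
grasp_force: 0.0
time_s: 3.28
tool_pos: [0.5599, -0.0681, 0.2967]
tool_rot: [179.9, -0.0, -179.8]
force: [-0.5, 0.1, 0.1]
grip_width: 0.0872
grasp_force: 0.0
[-22.74324825   6.15469634  29.81797985  86.01294955  -3.12492498
  88.68049886  97.27355262] [ 0.55988878 -0.06789608  0.29673662] [ 1.79927848e+02 -2.75527851e-02 -1.79732478e+02]
```

View pics/w2.png

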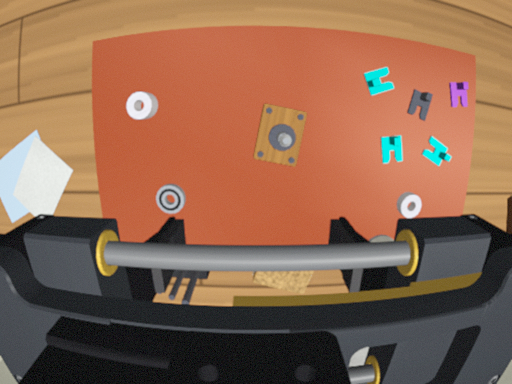

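View pics/k1.png

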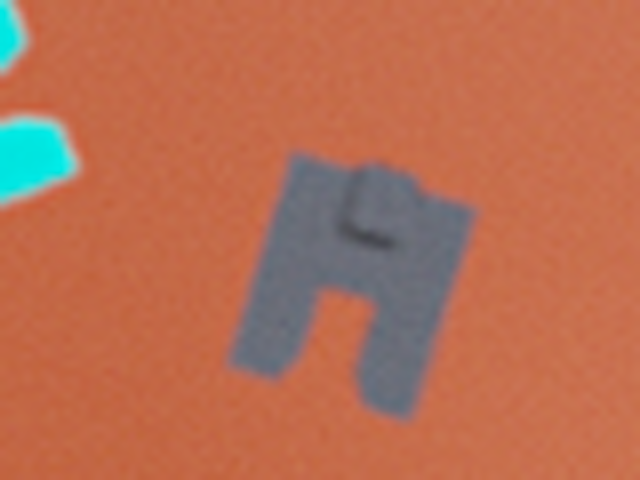

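The w2 view shows the spindle head at (286,140), the bearing at (171,200) and the tall spacer at (142,105). In the k1 crop the keeper's mouth points to +x, turned slightly towards -y.

```bash
python3 - <<'E'
from h import *
d=dict(np.load("pics/w2.npz"))
print("bearing",ring(d,171,200,.016,r=24)); print("tall",ring(d,142,105,.034,r=24))
P,c=cloud(d,(255,105,310,165),True)
print("max z",np.sort(P[:,2])[-12:].round(4))
zt=np.median(np.sort(P[:,2])[-12:])
for lo,hi in((-.003,.004),(-.012,-.005),(-.06,-.03)):
    h=(P[:,2]>zt+lo)&(P[:,2]<zt+hi);h&=np.hypot(P[:,0]-.525,P[:,1]+.03)<.03;print(lo,h.sum(),P[h].mean(0).round(4),((P[h].max(0)+P[h].min(0))/2).round(4),np.ptp(P[h],axis=0).round(4))
# block top
h=np.abs(P[:,2]-.03)<.004;print("block",h.sum(),cv2.minAreaRect(P[h,:2].astype(np.float32)),np.median(P[h,2]))
# keeper in w1 by grayness
for n,b in(("w1",(250,72,300,125)),("w2",(400,82,440,128))):
    d=dict(np.load(f"pics/{n}.npz"));f=d["frame"].astype(int);u0,v0,u1,v1=b;s=f[v0:v1,u0:u1]
    g=((s[...,0]-s[...,2])<25)&(s.max(2)<150)&(s.max(2)-s.min(2)<45)
    m=np.zeros(f.shape[:2],np.uint8);m[v0:v1,u0:u1]=g
    cs,_=cv2.findContours(m,cv2.RETR_EXTERNAL,cv2.CHAIN_APPROX_NONE);k=max(cs,key=cv2.contourArea)[:,0]
    print(n,"keeper rect",cv2.minAreaRect(world(d,k,z=.006,fish=True)[:,:2].astype(np.float32)),g.sum())
    P,c=cloud(d,b,True);c=c.astype(int);gg=((c[:,0]-c[:,2])<25)&(c.max(1)-c.min(1)<45);t=gg&(P[:,2]>.024);print("tab",t.sum(),P[t].mean(0),cv2.minAreaRect(P[t,:2].astype(np.float32)))
E
```

```text
bearing (0.6353709101676941, -0.2188566029071808, 0.026212777942419052, np.int64(554), np.float64(0.014771596408543673))
tall (0.47137439250946045, -0.25879988074302673, 0.023455830290913582, np.int64(467), np.float64(0.032747768932984846))
max z [0.119  0.119  0.1191 0.1191 0.1192 0.1193 0.1194 0.1195 0.1195 0.1196
 0.1196 0.1197]
-0.003 62 [ 0.5245 -0.0314  0.1181] [ 0.5244 -0.0316  0.1181] [0.0104 0.0105 0.0032]
-0.012 43 [ 0.5234 -0.0326  0.1129] [ 0.5248 -0.0312  0.1114] [0.0157 0.0156 0.0059]
-0.06 437 [ 0.5238 -0.0327  0.0679] [ 0.525  -0.0309  0.0754] [0.0382 0.0383 0.0255]
block 1818 ((0.5252310037612915, -0.031454164534807205), (0.07047518342733383, 0.09069015085697174), 79.60050964355469) 0.02901756853788115
w1 keeper rect ((0.4589049220085144, 0.2274947613477707), (0.03795195743441582, 0.04735809937119484), 72.7783203125) 546
tab 63 [0.44464962 0.23174735 0.02900352] ((0.4445839524269104, 0.23144367337226868), (0.011712135747075081, 0.012951926328241825), 72.14413452148438)
w2 keeper rect ((0.45727062225341797, 0.22648684680461884), (0.03960103914141655, 0.051554542034864426), 73.33065795898438) 400
tab 46 [0.44537198 0.23022614 0.02849644] ((0.44542208313941956, 0.23050448298454285), (0.01072535291314125, 0.013296924531459808), 81.91392517089844)
```

```bash
python3 -m creep '{"translation":[[-0.19,-0.38,0.3],[-0.19,-0.38,0.3],[-0.19,-0.38,0.3],[-0.19,-0.38,0.3],[-0.18,-0.36,0.3]],"turn":[[0,0,0],[0,0,0],[0,0,0],[0,0,0],[0,0,0]],"grip":[1,1,1,1,1]}'
python3 -m creep '{"translation":[[0,0,0.5],[0,0,0.5],[0,0,0.5],[0,0,0.3],[0,0,0]],"turn":[[0,0,0],[0,0,0],[0,0,0],[0,0,0],[0,0,0]],"grip":[1,1,1,1,1]}'
python3 - <<'E'
from cell import env
import cv2,numpy as np
from h import *
d=env.read_camera("wrist"); cv2.imwrite("pics/w3.png",d["frame"][...,::-1]); np.savez("pics/w3.npz",**d)
o=env.get_obs();print(o["tool_pos"],o["tool_rot"])
P,c=cloud(d,(120,180,400,330),True);m=(np.abs(P[:,2]-.0155)<.004)&(np.hypot(P[:,0]-.635,P[:,1]+.219)<.035);print(m.sum(),cv2.minEnclosingCircle(P[m,:2].astype(np.float32)))
E
```

```text
time_s: 3.95
tool_pos: [0.6365, -0.2189, 0.176]
tool_rot: [179.9, 0.0, -179.7]
force: [0.6, -0.2, 0.5]
grip_width: 0.0873
grasp_force: 0.0
time_s: 4.58
tool_pos: [0.6342, -0.2175, 0.0305]
tool_rot: [179.9, -0.3, -179.8]
force: [0.4, -0.3, 1.0]
grip_width: 0.0873
grasp_force: 0.0
[ 0.63547395 -0.21852633  0.03244701] [ 1.79921157e+02 -7.20428787e-02 -1.79792534e+02]
2856 ((0.6353136897087097, -0.21942318975925446), 0.02607475034892559)
```

```bash
python3 -m creep '{"translation":[[0,-0.01,0.2],[0,0,0.155],[0,0,0],[0,0,0],[0,0,0]],"turn":[[0,0,0],[0,0,0],[0,0,0],[0,0,0],[0,0,0]],"grip":[1,1,1,0.4,0.4]}' 30
python3 -m creep '{"translation":[[0,0,0],[0,0,0],[0,0,0],[0,0,0],[0,0,0]],"turn":[[0,0,0],[0,0,0],[0,0,0],[0,0,0],[0,0,0]],"grip":[0.4,0.4,0.4,0.4,0.4]}' 30
```

```text
time_s: 5.25
tool_pos: [0.6359, -0.2217, 0.0052]
tool_rot: [-180.0, 0.1, -179.9]
force: [0.6, -0.2, -0.1]
grip_width: 0.0743
grasp_force: 0.0
time_s: 5.88
tool_pos: [0.6355, -0.2215, 0.0046]
tool_rot: [180.0, 0.0, -179.9]
force: [-0.9, 0.1, 1.5]
grip_width: 0.0355
grasp_force: 0.0
```

```bash
python3 - <<'E'
from cell import env
import cv2,numpy as np
d=env.read_camera("wrist"); np.savez("pics/w4.npz",**d)
t=env.read_camera("top"); s=env.read_camera("scene")
a=cv2.resize(t["frame"][100:260,290:430],None,fx=2.5,fy=2.5);b=cv2.resize(s["frame"][130:250,100:260],None,fx=2.5,fy=2.5)
H=400;o=np.zeros((H,750,3),np.uint8);o[:400,:350]=a;o[:300,350:750]=b
cv2.imwrite("pics/c4.png",o[...,::-1]);cv2.imwrite("pics/w4.png",d["frame"][...,::-1]);print(env.get_obs()["grip_width"],env.get_obs()["tool_pos"])
E
```

```text
0.03519856099904004 [ 0.63544783 -0.22148403  0.00456177]
```

View pics/w4.png

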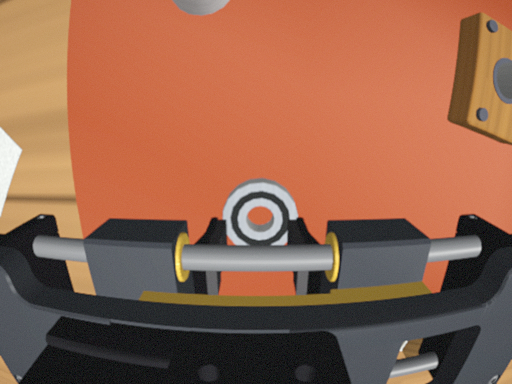

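The fingers closed to 35 mm and the bearing, now at (260,217), has slipped out ahead of the pads towards -x. I'll check its position and where the fingers are.

```bash
python3 - <<'E'
from h import *
d=dict(np.load("pics/w4.npz"))
P,c=cloud(d,(200,160,320,260),True);m=(np.abs(P[:,2]-.0155)<.004);print(m.sum(),cv2.minEnclosingCircle(P[m,:2].astype(np.float32)))
for nm,b in(("L",(203,215,224,300)),("R",(292,215,320,300))):
    P,c=cloud(d,b,True);m=c.max(1)<70;Q=P[m]
    for z0 in(.005,.015,.03,.05):
        h=np.abs(Q[:,2]-z0)<.005
        if h.any():print(nm,z0,h.sum(),Q[h].min(0).round(4),Q[h].max(0).round(4))
E
```

```text
3271 ((0.6350416541099548, -0.21934808790683746), 0.025962205603718758)
L 0.05 92 [ 0.6237 -0.2477  0.0452] [ 0.6263 -0.2397  0.055 ]
R 0.05 89 [ 0.6236 -0.2022  0.045 ] [ 0.6261 -0.1951  0.055 ]
```

View pics/c4.png

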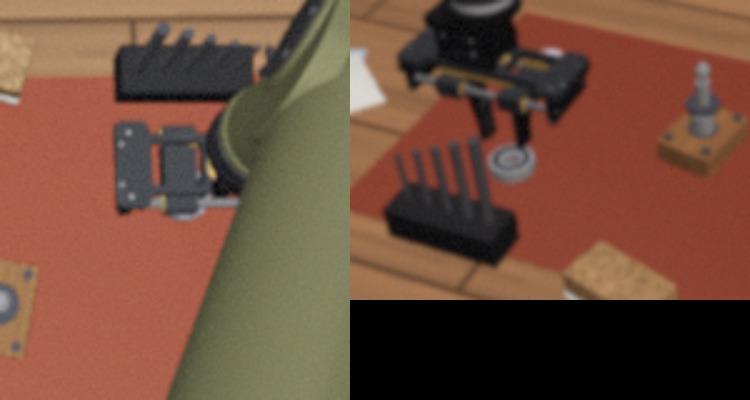

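```bash
python3 - <<'E'
from h import *
d=dict(np.load("pics/w4.npz"))
R=cv2.Rodrigues(d["rvec"])[0];t=d["tvec"].ravel();print("cam",-R.T@t)
for p in([.6355,-.2215,.0046],[.6355,-.2391,.0046],[.6355,-.2039,.0046],[.6355,-.2039,.0346]):
    q=R@p+t;th=np.arctan2(np.hypot(q[0],q[1]),q[2]);print(p,d["K"][:2,2]+297.3*th*q[:2]/np.hypot(q[0],q[1]))
for u in(212,218,296,302,308):
    for v in range(212,300,8):
        w=world(d,[[u,v]],depth=[d["z_map"][v,u]],fish=True)[0];print((u,v),w.round(3),d["frame"][v,u],end=" ")
    print()
from cell import env;o=env.get_obs();print(o["force"],o["qpos"])
E
```

```text
cam [ 0.5642475  -0.22149682  0.20336133]
[0.6355, -0.2215, 0.0046] [256.46610665 214.01144245]
[0.6355, -0.2391, 0.0046] [231.71503271 213.94720064]
[0.6355, -0.2039, 0.0046] [281.21727942 213.96443495]
[0.6355, -0.2039, 0.0346] [285.0248093  230.33507329]
(212, 212) [ 0.636 -0.254 -0.001] [204 107  64] (212, 220) [ 0.624 -0.247  0.046] [11 17 15] (212, 228) [ 0.624 -0.245  0.058] [17 21 24] (212, 236) [ 0.626 -0.244  0.066] [32 34 36] (212, 244) [ 0.602 -0.235  0.125] [51 52 54] (212, 252) [ 0.603 -0.234  0.127] [130 133 135] (212, 260) [ 0.605 -0.234  0.128] [184 186 187] (212, 268) [ 0.608 -0.234  0.128] [152 156 155] (212, 276) [ 0.634 -0.241  0.091] [104 104 105] (212, 284) [ 0.639 -0.242  0.09 ] [105 106 108] (212, 292) [ 0.643 -0.242  0.09 ] [101 104 103] 
(218, 212) [ 0.636 -0.25  -0.001] [206 109  67] (218, 220) [ 0.625 -0.244  0.043] [74 44 43] (218, 228) [ 0.625 -0.242  0.056] [37 37 38] (218, 236) [ 0.626 -0.241  0.065] [47 43 47] (218, 244) [ 0.602 -0.233  0.125] [52 49 56] (218, 252) [ 0.603 -0.233  0.127] [130 130 135] (218, 260) [ 0.605 -0.232  0.129] [182 184 187] (
[... 1156 characters left out ...]
107 110] (302, 292) [ 0.644 -0.201  0.09 ] [108 106 108] 
(308, 212) [ 0.636 -0.184 -0.001] [207 109  73] (308, 220) [ 0.642 -0.183 -0.001] [207 108  72] (308, 228) [ 0.648 -0.183 -0.   ] [195 100  64] (308, 236) [ 0.624 -0.196  0.069] [13 21 23] (308, 244) [ 0.602 -0.206  0.125] [44 49 53] (308, 252) [ 0.603 -0.207  0.128] [130 134 134] (308, 260) [ 0.605 -0.207  0.128] [189 191 191] (308, 268) [ 0.608 -0.206  0.128] [155 157 160] (308, 276) [ 0.634 -0.199  0.091] [52 55 51] (308, 284) [ 0.637 -0.199  0.092] [20 19 20] (308, 292) [ 0.641 -0.199  0.094] [19 23 22] 
[0.17182384 0.1896534  0.0892725 ] [ -6.41081346  31.52502603  31.25315718  91.44231848 -17.88469974
  62.07337431 119.61504783]
```

The wrist and scene views both put the fingertips about 40 mm above the table, while the reported TCP z is 4.6 mm. I'll check the tip against the TCP in the earlier frames too.

```bash
python3 - <<'E'
from h import *
for n,tz,tx,ty in(("w4",.0046,.6355,-.2215),("w3",.0324,.6355,-.2185),("w2",.2967,.5599,-.0679),("w1",.2963,.5483,.2028)):
    d=dict(np.load(f"pics/{n}.npz"));P,c=cloud(d,(0,150,512,300),True)
    R=cv2.Rodrigues(d["rvec"])[0];print("cam-tcp",(-R.T@d["tvec"].ravel()-[tx,ty,tz]).round(4))
    Q=P-[tx,ty,tz];m=(c.max(1)<60)&(np.abs(Q[:,0])<.014)&(np.abs(Q[:,1])<.07)&(Q[:,2]>-.01)&(Q[:,2]<.08)
    if n!="w1" or 1:
        for s in(-1,1):
            q=Q[m&(np.sign(Q[:,1])==s)]
            if len(q):print(n,s,len(q),"zmin",np.percentile(q[:,2],[0,1,5,20]).round(4),q[np.argsort(q[:,2])[:3]].round(4).tolist())
E
```

```text
cam-tcp [-0.0713  0.      0.1988]
w4 -1 656 zmin [0.0093 0.0096 0.0103 0.0113] [[0.0099, -0.0114, 0.0093], [-0.009, -0.0117, 0.0093], [-0.0105, -0.0104, 0.0094]]
w4 1 691 zmin [0.0087 0.0097 0.0102 0.0114] [[0.005, 0.0183, 0.0087], [-0.0119, 0.0151, 0.0094], [-0.0133, 0.015, 0.0094]]
cam-tcp [-0.0717  0.0003  0.1972]
w3 -1 684 zmin [0.0361 0.0367 0.0387 0.0447] [[-0.0117, -0.0492, 0.0361], [-0.0105, -0.0437, 0.0361], [-0.0105, -0.0468, 0.0361]]
w3 1 681 zmin [0.0362 0.037  0.0391 0.0445] [[-0.0107, 0.0486, 0.0362], [-0.0107, 0.048, 0.0362], [-0.012, 0.051, 0.0362]]
cam-tcp [-0.0711 -0.0007  0.1988]
w2 -1 668 zmin [0.0374 0.0384 0.0405 0.0462] [[-0.0091, -0.0469, 0.0374], [-0.0093, -0.0481, 0.0379], [-0.0093, -0.0462, 0.0379]]
w2 1 671 zmin [0.037  0.0389 0.0409 0.0463] [[-0.0092, 0.0452, 0.037], [-0.0095, 0.0481, 0.0378], [-0.0109, 0.0509, 0.0385]]
cam-tcp [-0.0697 -0.002   0.1988]
w1 -1 659 zmin [0.0372 0.0391 0.0407 0.0464] [[-0.0079, -0.051, 0.0372], [-0.0083, -0.05, 0.0383], [-0.0085, -0.0474, 0.0386]]
w1 1 671 zmin [0.0376 0.0386 0.0407 0.046 ] [[-0.0075, 0.0417, 0.0376], [-0.0074, 0.0454, 0.0378], [-0.0076, 0.0428, 0.0381]]
```

The tips sit a steady 37 mm behind the reported TCP in every frame. The table and bearing heights are right, so the tool offset is off by 37 mm. I'll allow for that: open, go down in small steps, and watch the force.

```bash
python3 -m creep '{"translation":[[0,0.02,0],[0,0,0],[0,0,0],[0,0,0],[0,0,0]],"turn":[[0,0,0],[0,0,0],[0,0,0],[0,0,0],[0,0,0]],"grip":[0.9,0.9,0.9,0.9,0.9]}' 30
python3 -m creep '{"translation":[[0,0,0],[0,0,0.12],[0,0,0.12],[0,0,0.06],[0,0,0]],"turn":[[0,0,0],[0,0,0],[0,0,0],[0,0,0],[0,0,0]],"grip":[0.9,0.9,0.9,0.9,0.9]}' 30
python3 - <<'E'
from cell import env
from h import *
d=env.read_camera("wrist");o=env.get_obs();t=o["tool_pos"];print(t,o["force"],o["grip_width"])
P,c=cloud(d,(0,150,512,300),True);Q=P-t;m=(c.max(1)<60)&(np.abs(Q[:,0])<.014)&(np.abs(Q[:,1])<.07)&(np.abs(Q[:,1])>.036)&(Q[:,2]>.02)&(Q[:,2]<.08)
print(np.percentile(P[m,2],[0,1,5]))
m=(np.abs(P[:,2]-.0155)<.004)&(np.hypot(P[:,0]-.635,P[:,1]+.219)<.028);print(m.sum(),cv2.minEnclosingCircle(P[m,:2].astype(np.float32)))
E
```

```text
time_s: 6.65
tool_pos: [0.6355, -0.2199, 0.0046]
tool_rot: [180.0, 0.0, -179.9]
force: [-0.9, 0.9, -0.1]
grip_width: 0.0748
grasp_force: 0.0
time_s: 7.28
tool_pos: [0.6349, -0.2197, -0.0203]
tool_rot: [180.0, -0.1, -179.9]
force: [-0.3, 0.0, -0.4]
grip_width: 0.0783
grasp_force: 0.0
[ 0.63528588 -0.21987935 -0.01975958] [-0.19345573  1.23441142  0.11299432] 0.07808620980398302
[0.01628138 0.01839826 0.0205302 ]
3118 ((0.634732186794281, -0.21922515332698822), 0.02591651678085327)
```

```bash
python3 -m creep '{"translation":[[0,0.008,0.08],[0,0,0.07],[0,0,0],[0,0,0],[0,0,0]],"turn":[[0,0,0],[0,0,0],[0,0,0],[0,0,0],[0,0,0]],"grip":[0.9,0.9,0.9,0.5,0.5]}' 35
python3 -m creep '{"translation":[[0,0,0],[0,0,0],[0,0,0],[0,0,0],[0,0,0]],"turn":[[0,0,0],[0,0,0],[0,0,0],[0,0,0],[0,0,0]],"grip":[0.4,0.4,0.4,0.4,0.4]}' 35
```

```text
time_s: 7.95
tool_pos: [0.6357, -0.2193, -0.0312]
tool_rot: [-180.0, 0.0, -179.9]
force: [0.0, 0.3, 0.0]
grip_width: 0.0655
grasp_force: 0.0
time_s: 8.57
tool_pos: [0.6356, -0.2193, -0.0313]
tool_rot: [-180.0, 0.0, -179.9]
force: [-0.7, 0.4, 1.2]
grip_width: 0.0508
grasp_force: 35.0
```

```bash
python3 -m creep '{"translation":[[0,0,-0.3],[0,0,-0.5],[0,0,-0.5],[0,0,-0.5],[0,0,-0.2]],"turn":[[0,0,0],[0,0,0],[0,0,0],[0,0,0],[0,0,0]],"grip":[0.4,0.4,0.4,0.4,0.4]}' 35
python3 -m creep '{"translation":[[0.2,0.34,0],[0.2,0.34,0],[0.2,0.34,0],[0.2,0.34,0],[0.2,0.34,0]],"turn":[[0,0,0],[0,0,0],[0,0,0],[0,0,0],[0,0,0]],"grip":[0.4,0.4,0.4,0.4,0.4]}' 35
python3 -m creep '{"translation":[[0.2,0.34,0],[0,0,0],[0,0,0]],"turn":[[0,0,0],[0,0,0],[0,0,0]],"grip":[0.4,0.4,0.4]}' 35
python3 - <<'E'
from cell import env
from h import *
d=env.read_camera("wrist");o=env.get_obs();t=o["tool_pos"];print(t,o["tool_rot"],o["force"],o["grip_width"]);np.savez("pics/w5.npz",**d);cv2.imwrite("pics/w5.png",d["frame"][...,::-1])
P,c=cloud(d,(150,60,400,260),True)
zb=t[2]+.0313+.016
m=(np.abs(P[:,2]-zb)<.004)&(np.hypot(P[:,0]-t[0],P[:,1]-t[1])<.029)&(c.max(1)>90);print("bearing",m.sum(),cv2.minEnclosingCircle(P[m,:2].astype(np.float32)),np.median(P[m,2]),zb)
m=(P[:,2]>.1165)&(P[:,2]<.123)&(np.hypot(P[:,0]-.525,P[:,1]+.031)<.012);print("head",m.sum(),P[m].mean(0) if m.any() else 0)
E
```

```text
time_s: 9.2
tool_pos: [0.6364, -0.2197, 0.1308]
tool_rot: [-180.0, 0.2, -179.9]
force: [0.8, -0.0, -1.7]
grip_width: 0.0506
grasp_force: 35.0
time_s: 9.82
tool_pos: [0.5536, -0.0822, 0.127]
tool_rot: [180.0, -0.1, -179.9]
force: [0.3, 1.1, -1.6]
grip_width: 0.0507
grasp_force: 35.0
time_s: 10.2
tool_pos: [0.5388, -0.0567, 0.1278]
tool_rot: [-180.0, -0.1, -179.9]
force: [0.7, 0.3, -2.3]
grip_width: 0.0507
grasp_force: 35.0
[ 0.53906693 -0.05719882  0.12800123] [-1.79956927e+02 -3.89679884e-02 -1.79980976e+02] [ 0.07089981 -1.4598397  -0.92745644] 0.051002896517965406
bearing 2308 ((0.5371161699295044, -0.05651988089084625), 0.025826772674918175) 0.17404579359001954 0.17530122539961013
head 156 [ 0.52421692 -0.03170982  0.11819891]
```

```bash
python3 -m creep '{"translation":[[0.16,0.31,0],[0,0,0.2],[0,0,0.2],[0,0,0],[0,0,0]],"turn":[[0,0,0],[0,0,0],[0,0,0],[0,0,0],[0,0,0]],"grip":[0.4,0.4,0.4,0.4,0.4]}' 35
python3 -m creep '{"translation":[[0,0,0.08],[0,0,0.08],[0,0,0]],"turn":[[0,0,0],[0,0,0],[0,0,0]],"grip":[0.4,0.4,0.4]}' 35
python3 - <<'E'
from cell import env
from h import *
d=env.read_camera("wrist");o=env.get_obs();t=o["tool_pos"];print(t,o["tool_rot"],o["force"],o["grip_width"]);np.savez("pics/w6.npz",**d);cv2.imwrite("pics/w6.png",cv2.resize(d["frame"][130:280,150:350,::-1],None,fx=2.5,fy=2.5))
P,c=cloud(d,(150,60,400,260),True)
zb=t[2]+.0313+.016
m=(np.abs(P[:,2]-zb)<.004)&(np.hypot(P[:,0]-t[0],P[:,1]-t[1])<.029)&(c.max(1)>90);print("bearing",m.sum(),cv2.minEnclosingCircle(P[m,:2].astype(np.float32)),np.median(P[m,2]),zb)
m=(P[:,2]>.1165)&(P[:,2]<.123)&(np.hypot(P[:,0]-.525,P[:,1]+.031)<.0095);print("head",m.sum(),P[m].mean(0) if m.any() else 0)
E
```

```text
time_s: 10.88
tool_pos: [0.5266, -0.0323, 0.0965]
tool_rot: [-180.0, -0.0, -180.0]
force: [-1.3, 0.2, -1.3]
grip_width: 0.0509
grasp_force: 35.0
time_s: 11.25
tool_pos: [0.5258, -0.0314, 0.0831]
tool_rot: [-180.0, -0.1, -179.9]
force: [0.4, 0.1, -2.0]
grip_width: 0.0506
grasp_force: 35.0
[ 0.52614809 -0.03135751  0.08349019] [ 1.79999278e+02 -2.74383773e-02 -1.79919873e+02] [ 0.45004189 -0.25345355 -1.53184101] 0.050785143041969835
bearing 2304 ((0.5242263078689575, -0.031258124858140945), 0.025899292901158333) 0.12933107205552868 0.1307901874210327
head 210 [ 0.52500346 -0.03104378  0.11845805]
```

```bash
python3 -m creep '{"translation":[[0,0,0.08],[0,0,0.08],[0,0,0.08],[0,0,0],[0,0,0]],"turn":[[0,0,0],[0,0,0],[0,0,0],[0,0,0],[0,0,0]],"grip":[0.4,0.4,0.4,0.4,0.4]}' 35
python3 -m creep '{"translation":[[0,0,0.06],[0,0,0.06],[0,0,0.03],[0,0,0]],"turn":[[0,0,0],[0,0,0],[0,0,0],[0,0,0]],"grip":[0.4,0.4,0.4,0.4]}' 35
python3 -m creep '{"translation":[[0,0,0.04],[0,0,0.02],[0,0,0]],"turn":[[0,0,0],[0,0,0],[0,0,0]],"grip":[0.4,0.4,0.4]}' 35
```

```text
time_s: 11.92
tool_pos: [0.5263, -0.0314, 0.0645]
tool_rot: [-180.0, -0.0, -179.9]
force: [-0.5, -0.6, -2.8]
grip_width: 0.0505
grasp_force: 35.0
time_s: 12.42
tool_pos: [0.5263, -0.0314, 0.0523]
tool_rot: [-180.0, -0.0, -179.9]
force: [-1.5, 0.0, -2.2]
grip_width: 0.0508
grasp_force: 35.0
time_s: 12.8
tool_pos: [0.5263, -0.0314, 0.0476]
tool_rot: [180.0, -0.0, -179.9]
force: [-1.0, 0.6, -2.2]
grip_width: 0.0511
grasp_force: 35.0
```

```bash
python3 -m creep '{"translation":[[0,0,0.03],[0,0,0]],"turn":[[0,0,0],[0,0,0]],"grip":[0.4,0.4]}' 35
python3 -m creep '{"translation":[[0,0,0.03],[0,0,0]],"turn":[[0,0,0],[0,0,0]],"grip":[0.4,0.4]}' 35 | grep -E "pos|force"
```

```text
time_s: 13.05
tool_pos: [0.5263, -0.0314, 0.0451]
tool_rot: [180.0, -0.0, -179.9]
force: [-0.7, 0.2, -1.9]
grip_width: 0.0507
grasp_force: 35.0
tool_pos: [0.5263, -0.0313, 0.0427]
force: [-1.7, -0.8, -2.2]
grasp_force: 35.0
```

```bash
python3 -m creep '{"translation":[[0,0,0],[0,0,0],[0,0,0],[0,0,0],[0,0,-0.2]],"turn":[[0,0,0],[0,0,0],[0,0,0],[0,0,0],[0,0,0]],"grip":[0.95,0.95,0.95,0.95,0.95]}' 35
python3 -m creep '{"translation":[[0,0,-0.4],[0,0,-0.4],[-0.247,0.52,0],[-0.247,0.52,0],[-0.247,0.52,0]],"turn":[[0,0,0],[0,0,0],[0,0,0],[0,0,0],[0,0,0]],"grip":[0.95,0.95,0.95,0.95,0.95]}' 35
python3 -m creep '{"translation":[[-0.247,0.52,0],[-0.247,0.52,0],[-0.247,0.52,0],[0,0,0.5],[0,0,0.4]],"turn":[[0,0,0],[0,0,0],[0,0,0],[0,0,0],[0,0,0]],"grip":[0.95,0.95,0.95,0.95,0.95]}' 35
python3 -m creep '{"translation":[[0,0,0.5],[0,0,0.05],[0,0,0]],"turn":[[0,0,0],[0,0,0],[0,0,0]],"grip":[0.95,0.95,0.95]}' 35
python3 - <<'E'
from cell import env
from h import *
d=env.read_camera("wrist");o=env.get_obs();t=o["tool_pos"];print(t,o["tool_rot"],o["force"],o["grip_width"]);np.savez("pics/w7.npz",**d)
P,c=cloud(d,(100,100,420,300),True)
m=(np.abs(P[:,2]-.0215)<.004)&(np.hypot(P[:,0]-.645,P[:,1]-.2184)<.028)&(c.max(1)>90);print("spacer",m.sum(),cv2.minEnclosingCircle(P[m,:2].astype(np.float32)),np.median(P[m,2]))
d=env.read_camera("top");np.savez("pics/t7.npz",**d);P,c=cloud(d,(260,190,320,250));m=(P[:,2]>.045)&(np.hypot(P[:,0]-.525,P[:,1]+.031)<.04);print("bearing?",m.sum(),cv2.minEnclosingCircle(P[m,:2].astype(np.float32)),np.percentile(P[m,2],[10,50,90]))
E
```

```text
time_s: 13.92
tool_pos: [0.5253, -0.0314, 0.0586]
tool_rot: [-180.0, -0.1, -179.9]
force: [0.3, 0.4, 0.5]
grip_width: 0.0817
grasp_force: 0.0
time_s: 14.55
tool_pos: [0.5866, 0.0948, 0.1246]
tool_rot: [180.0, 0.1, -179.9]
force: [0.1, -0.4, 0.1]
grip_width: 0.083
grasp_force: 0.0
time_s: 15.18
tool_pos: [0.6449, 0.2195, 0.0509]
tool_rot: [180.0, 0.0, -179.8]
force: [0.5, 0.6, -0.6]
grip_width: 0.0826
grasp_force: 0.0
time_s: 15.55
tool_pos: [0.6455, 0.2186, 0.0086]
tool_rot: [180.0, 0.1, -179.9]
force: [0.4, 0.4, 0.8]
grip_width: 0.0827
grasp_force: 0.0
[0.6461196  0.2188255  0.00931311] [ 1.79936779e+02  1.71226788e-01 -1.79918692e+02] [ 0.22769418 -0.87974256  0.60062679] 0.0825286783546287
spacer 2681 ((0.6460678577423096, 0.21870273351669312), 0.0231513399630785) 0.02089210172349327
bearing? 415 ((0.5245466828346252, -0.03176615387201309), 0.025813426822423935) [0.08061986 0.08290703 0.10317755]
```

```bash
python3 -m creep '{"translation":[[0,0,0.25],[0,0,0.22],[0,0,0],[0,0,0],[0,0,0]],"turn":[[0,0,0],[0,0,0],[0,0,0],[0,0,0],[0,0,0]],"grip":[0.95,0.95,0.95,0.4,0.3]}' 40
python3 -m creep '{"translation":[[0,0,0],[0,0,0],[0,0,0],[0,0,0],[0,0,0]],"turn":[[0,0,0],[0,0,0],[0,0,0],[0,0,0],[0,0,0]],"grip":[0.3,0.3,0.3,0.3,0.3]}' 40
python3 -m creep '{"translation":[[0,0,-0.3],[0,0,-0.5],[0,0,-0.5],[0,0,-0.5],[0,0,-0.3]],"turn":[[0,0,0],[0,0,0],[0,0,0],[0,0,0],[0,0,0]],"grip":[0.3,0.3,0.3,0.3,0.3]}' 40
```

```text
time_s: 16.27
tool_pos: [0.6452, 0.2185, -0.03]
tool_rot: [180.0, 0.1, -179.9]
force: [-0.1, 1.0, 0.1]
grip_width: 0.0699
grasp_force: 0.0
time_s: 16.9
tool_pos: [0.6447, 0.2186, -0.0303]
tool_rot: [180.0, 0.0, -179.9]
force: [-0.3, 0.7, 1.8]
grip_width: 0.0445
grasp_force: 40.0
time_s: 17.52
tool_pos: [0.6453, 0.2184, 0.1396]
tool_rot: [179.9, 0.1, -179.9]
force: [1.7, -0.6, -1.0]
grip_width: 0.0445
grasp_force: 40.0
```

```bash
python3 -m creep '{"translation":[[0.25,-0.52,0],[0.25,-0.52,0],[0.25,-0.52,0],[0.25,-0.52,0],[0.25,-0.52,0]],"turn":[[0,0,0],[0,0,0],[0,0,0],[0,0,0],[0,0,0]],"grip":[0.3,0.3,0.3,0.3,0.3]}' 40
python3 -m creep '{"translation":[[0.25,-0.4,0],[0,0,0.2],[0,0,0],[0,0,0]],"turn":[[0,0,0],[0,0,0],[0,0,0],[0,0,0]],"grip":[0.3,0.3,0.3,0.3]}' 40
python3 - <<'E'
from cell import env
from h import *
d=env.read_camera("wrist");o=env.get_obs();t=o["tool_pos"];print(t,o["tool_rot"],o["force"],o["grip_width"]);np.savez("pics/w8.npz",**d)
P,c=cloud(d,(100,60,420,300),True);zb=t[2]+.0303+.022
m=(np.abs(P[:,2]-zb)<.004)&(np.hypot(P[:,0]-t[0],P[:,1]-t[1])<.028)&(c.max(1)>90);print("spacer",m.sum(),cv2.minEnclosingCircle(P[m,:2].astype(np.float32)),np.median(P[m,2]),zb)
m=(P[:,2]>.1165)&(P[:,2]<.123)&(np.hypot(P[:,0]-.525,P[:,1]+.031)<.0095);print("head",m.sum(),P[m].mean(0) if m.any() else 0)
m=(np.abs(P[:,2]-.083)<.004)&(np.hypot(P[:,0]-.525,P[:,1]+.031)<.03);print("bearing",m.sum(),cv2.minEnclosingCircle(P[m,:2].astype(np.float32)) if m.any() else 0,np.median(P[m,2]))
E
```

```text
time_s: 18.15
tool_pos: [0.5438, 0.0087, 0.137]
tool_rot: [180.0, -0.0, -179.9]
force: [0.4, -0.6, -1.2]
grip_width: 0.0447
grasp_force: 40.0
time_s: 18.65
tool_pos: [0.5253, -0.0205, 0.1212]
tool_rot: [-180.0, -0.0, -179.8]
force: [0.2, -0.0, -0.7]
grip_width: 0.0451
grasp_force: 40.0
[ 0.52542729 -0.02063911  0.12139514] [-1.79990988e+02  4.14877713e-03 -1.79806049e+02] [ 0.11542332 -1.84793022 -0.76161044] 0.0446570111860915
spacer 2512 ((0.5269609093666077, -0.020140983164310455), 0.02350614219903946) 0.17250138082336453 0.17369514171087921
head 0 0
bearing 1579 ((0.5253822803497314, -0.031488414853811264), 0.02595028653740883) 0.08276510324953407
```

```bash
python3 -m creep '{"translation":[[0.02,-0.135,0.1],[0,0,0.2],[0,0,0.1],[0,0,0],[0,0,0]],"turn":[[0,0,0],[0,0,0],[0,0,0],[0,0,0],[0,0,0]],"grip":[0.3,0.3,0.3,0.3,0.3]}' 40
python3 -m creep '{"translation":[[0,0,0.06],[0,0,0.06],[0,0,0]],"turn":[[0,0,0],[0,0,0],[0,0,0]],"grip":[0.3,0.3,0.3]}' 40
python3 -m creep '{"translation":[[0,0,0.08],[0,0,0.08],[0,0,0.08],[0,0,0]],"turn":[[0,0,0],[0,0,0],[0,0,0],[0,0,0]],"grip":[0.3,0.3,0.3,0.3]}' 40
```

```text
time_s: 19.32
tool_pos: [0.5236, -0.0325, 0.0895]
tool_rot: [180.0, 0.0, -179.9]
force: [0.3, -0.4, -0.7]
grip_width: 0.0451
grasp_force: 40.0
time_s: 19.7
tool_pos: [0.5229, -0.0326, 0.0793]
tool_rot: [-180.0, -0.0, -179.9]
force: [-0.0, -0.4, -0.5]
grip_width: 0.045
grasp_force: 40.0
time_s: 20.2
tool_pos: [0.5227, -0.0326, 0.0598]
tool_rot: [-180.0, -0.1, -179.9]
force: [-0.7, -0.6, -0.7]
grip_width: 0.0451
grasp_force: 40.0
```

```bash
for i in 1; do python3 -m creep '{"translation":[[0,0,0.03],[0,0,0]],"turn":[[0,0,0],[0,0,0]],"grip":[0.3,0.3]}' 50 | grep -E "pos|force:"
python3 -m creep '{"translation":[[0,0,0.03],[0,0,0]],"turn":[[0,0,0],[0,0,0]],"grip":[0.3,0.3]}' 50| grep -E "pos|force:"
python3 -m creep '{"translation":[[0,0,0.02],[0,0,0]],"turn":[[0,0,0],[0,0,0]],"grip":[0.3,0.3]}' 50| grep -E "pos|force:"
python3 -m creep '{"translation":[[0,0,0.015],[0,0,0]],"turn":[[0,0,0],[0,0,0]],"grip":[0.3,0.3]}' 50| grep -E "pos|force:"; done
```

```text
tool_pos: [0.5233, -0.0326, 0.0581]
force: [0.5, 0.6, -1.0]
grasp_force: 50.0
tool_pos: [0.5232, -0.0326, 0.0556]
force: [0.7, -0.5, -0.0]
grasp_force: 50.0
tool_pos: [0.5232, -0.0326, 0.0541]
force: [-0.4, -0.3, -0.9]
grasp_force: 50.0
tool_pos: [0.5235, -0.0326, 0.0531]
force: [-0.6, 0.4, 1.2]
grasp_force: 50.0
```

```bash
python3 -m creep '{"translation":[[0,0,0.015],[0,0,0]],"turn":[[0,0,0],[0,0,0]],"grip":[0.3,0.3]}' 50 | grep -E "pos|force:"
python3 -m creep '{"translation":[[0,0,0.015],[0,0,0]],"turn":[[0,0,0],[0,0,0]],"grip":[0.3,0.3]}' 50| grep -E "pos|force:"
python3 -m creep '{"translation":[[0,0,0.015],[0,0,0]],"turn":[[0,0,0],[0,0,0]],"grip":[0.3,0.3]}' 50| grep -E "pos|force:"
```

```text
tool_pos: [0.5235, -0.0326, 0.052]
force: [0.7, 0.2, 2.7]
grasp_force: 50.0
tool_pos: [0.5235, -0.0326, 0.0506]
force: [0.3, -0.2, 2.2]
grasp_force: 50.0
tool_pos: [0.5235, -0.0326, 0.0493]
force: [-0.2, 0.2, 2.0]
grasp_force: 50.0
```

```bash
python3 -m creep '{"translation":[[0,0,0.012],[0,0,0]],"turn":[[0,0,0],[0,0,0]],"grip":[0.3,0.3]}' 50 | grep -E "pos|force:"
python3 -m creep '{"translation":[[0,0,0.012],[0,0,0]],"turn":[[0,0,0],[0,0,0]],"grip":[0.3,0.3]}' 50| grep -E "pos|force:"
python3 -m creep '{"translation":[[0,0,0.008],[0,0,0]],"turn":[[0,0,0],[0,0,0]],"grip":[0.3,0.3]}' 50| grep -E "pos|force:"
```

```text
tool_pos: [0.5235, -0.0326, 0.0484]
force: [-0.9, -0.1, 1.7]
grasp_force: 50.0
tool_pos: [0.5234, -0.0326, 0.0474]
force: [0.1, -0.9, 1.8]
grasp_force: 50.0
tool_pos: [0.5235, -0.0326, 0.0472]
force: [-1.8, 0.1, 4.4]
grasp_force: 50.0
```

```bash
python3 -m creep '{"translation":[[0,0,0.008],[0,0,0]],"turn":[[0,0,0],[0,0,0]],"grip":[0.3,0.3]}' 50 | grep -E "pos|force:"
python3 -m creep '{"translation":[[0,0,0.008],[0,0,0]],"turn":[[0,0,0],[0,0,0]],"grip":[0.3,0.3]}' 50| grep -E "pos|force:"
```

```text
tool_pos: [0.5236, -0.0326, 0.0471]
force: [-2.5, 1.2, 9.7]
grasp_force: 50.0
tool_pos: [0.5237, -0.0326, 0.0471]
force: [-3.8, -1.2, 12.5]
grasp_force: 50.0
```

```bash
python3 -m creep '{"translation":[[0,0,0.012],[0,0,0]],"turn":[[0,0,0],[0,0,0]],"grip":[0.3,0.3]}' 50 | grep -E "pos|force:"
python3 -m creep '{"translation":[[0,0,-0.03],[0,0,0],[0,0,0]],"turn":[[0,0,0],[0,0,0],[0,0,0]],"grip":[0.3,0.3,0.3]}' 50| grep -E "pos|force:"
python3 -m creep '{"translation":[[0,0,0],[0,0,0],[0,0,0],[0,0,0],[0,0,-0.3]],"turn":[[0,0,0],[0,0,0],[0,0,0],[0,0,0],[0,0,0]],"grip":[0.9,0.9,0.9,0.9,0.9]}' 40
python3 -m creep '{"translation":[[0,0,-0.4],[0,0,-0.4],[-0.15,0,-0.2],[0,0,0]],"turn":[[0,0,0],[0,0,0],[0,0,0],[0,0,0]],"grip":[0.9,0.9,0.9,0.9]}' 40
python3 - <<'E'
from cell import env
from h import *
d=env.read_camera("wrist");o=env.get_obs();t=o["tool_pos"];print(t,o["tool_rot"],o["force"],o["grip_width"]);np.savez("pics/w9.npz",**d)
P,c=cloud(d,(100,20,420,300),True);r=np.hypot(P[:,0]-.525,P[:,1]+.031)
s=np.linspace(.05,.125,76);m=r<.03;print(np.histogram(P[m,2],s)[0].tolist())
m=(P[:,2]>.115)&(P[:,2]<.123)&(r<.012);print("head",m.sum(),P[m].mean(0),np.percentile(P[m,2],[50,95]))
m=(np.abs(P[:,2]-.099)<.003)&(r<.027)&(r>.011);print("spacer",m.sum(),cv2.minEnclosingCircle(P[m,:2].astype(np.float32)),np.median(P[m,2]))
E
```

```text
tool_pos: [0.5238, -0.0326, 0.047]
force: [-6.4, 0.2, 18.9]
grasp_force: 50.0
tool_pos: [0.5233, -0.0326, 0.0471]
force: [-1.8, -0.1, 6.4]
grasp_force: 50.0
time_s: 24.45
tool_pos: [0.5214, -0.0326, 0.0694]
tool_rot: [-180.0, -0.2, -179.9]
force: [0.1, 0.2, 0.2]
grip_width: 0.0772
grasp_force: 0.0
time_s: 24.95
tool_pos: [0.5367, -0.0325, 0.1521]
tool_rot: [180.0, 0.2, -179.9]
force: [-0.1, -0.4, -0.6]
grip_width: 0.0782
grasp_force: 0.0
[ 0.53534493 -0.0326074   0.15082109] [-1.79996035e+02  9.43564611e-03 -1.79923149e+02] [-0.09405013 -0.22264454 -0.26883955] 0.0785536448491188
[0, 0, 0, 0, 0, 0, 0, 0, 0, 1, 1, 0, 2, 3, 6, 4, 6, 4, 7, 7, 4, 8, 5, 9, 16, 68, 101, 40, 1, 5, 6, 11, 8, 4, 7, 6, 6, 6, 13, 11, 7, 8, 13, 8, 17, 45, 65, 348, 838, 347, 17, 0, 0, 0, 0, 0, 2, 1, 6, 3, 5, 8, 30, 37, 34, 33, 30, 43, 59, 11, 3, 0, 0, 0, 0]
head 179 [ 0.52393228 -0.0316342   0.11744391] [0.11762822 0.1193124 ]
spacer 1512 ((0.5240716934204102, -0.03263998404145241), 0.022975251078605652) 0.0984720373897144
```

The stop was felt at TCP z = 0.0471 with 19 N, and the spacer top sits 20 mm below the head top, so the stack is home. Next is the keeper.

```bash
python3 -m creep '{"translation":[[0.19,0.55,0],[0.19,0.55,0],[0.19,0.55,0],[0.19,0.55,0],[0.19,0.55,0]],"turn":[[0,0,0],[0,0,0],[0,0,0],[0,0,0],[0,0,0]],"grip":[0.8,0.7,0.6,0.6,0.6]}' 40
python3 -m creep '{"translation":[[0.19,0.55,0],[0,0,0.4],[0,0,0.4],[0,0,0.4],[0,0,0]],"turn":[[0,0,0],[0,0,0.047],[0,0,0.047],[0,0,0],[0,0,0]],"grip":[0.6,0.6,0.6,0.6,0.6]}' 40
cat > kp.py <<'E'
from cell import env
from h import *
d=env.read_camera("wrist");o=env.get_obs();t=o["tool_pos"];print(t,o["tool_rot"],o["grip_width"]);np.savez("pics/wk.npz",**d)
f=d["frame"].astype(int);P,c=cloud(d,(0,40,512,330),True);c=c.astype(int)
g=(c[:,0]-c[:,2]<25)&(c.max(1)-c.min(1)<45)&(np.hypot(P[:,0]-.455,P[:,1]-.229)<.05)
tb=g&(P[:,2]>.025)&(P[:,2]<.034);pl=g&(P[:,2]>.003)&(P[:,2]<.009)
print("tab",tb.sum(),P[tb].mean(0).round(4),cv2.minAreaRect(P[tb,:2].astype(np.float32)))
print("plate",pl.sum(),cv2.minAreaRect(P[pl|tb,:2].astype(np.float32)))
E
python3 kp.py
```

```text
time_s: 25.62
tool_pos: [0.4572, 0.188, 0.1495]
tool_rot: [-179.9, -0.1, -179.9]
force: [0.1, -0.3, 0.4]
grip_width: 0.053
grasp_force: 0.0
time_s: 26.25
tool_pos: [0.4404, 0.2292, 0.0516]
tool_rot: [-179.6, -0.3, 163.2]
force: [0.1, 0.1, 0.4]
grip_width: 0.052
grasp_force: 0.0
[0.44216608 0.23019979 0.05356198] [-1.79818615e+02 -1.36060333e-01  1.63156363e+02] 0.05247568674810844
tab 272 [0.4432 0.2319 0.0288] ((0.4437255561351776, 0.232089102268219), (0.011777172796428204, 0.014320587739348412), 72.92955017089844)
plate 1558 ((0.45940718054771423, 0.22733496129512787), (0.039200734347105026, 0.04713668301701546), 73.28119659423828)
```

```bash
python3 -m creep '{"translation":[[-0.012,0.03,0.3],[0,0,0.4],[0,0,0.3],[0,0,0],[0,0,0]],"turn":[[0,0,0],[0,0,0],[0,0,0],[0,0,0],[0,0,0]],"grip":[0.6,0.6,0.6,0.6,0.05]}' 40
python3 -m creep '{"translation":[[0,0,0],[0,0,0],[0,0,0],[0,0,0],[0,0,0]],"turn":[[0,0,0],[0,0,0],[0,0,0],[0,0,0],[0,0,0]],"grip":[0.05,0.05,0.05,0.05,0.05]}' 40
python3 kp.py
```

```text
time_s: 26.92
tool_pos: [0.4466, 0.234, -0.0234]
tool_rot: [179.9, 0.1, 163.2]
force: [0.3, 0.3, 0.2]
grip_width: 0.0481
grasp_force: 0.0
time_s: 27.55
tool_pos: [0.4454, 0.2332, -0.0249]
tool_rot: [-180.0, 0.0, 163.2]
force: [-0.7, 0.2, 3.0]
grip_width: 0.0112
grasp_force: 40.0
[ 0.44539004  0.2332408  -0.02484971] [-1.79996105e+02 -2.98885364e-03  1.63158076e+02] 0.011347382604335515
tab 529 [0.4379 0.2355 0.029 ] ((0.43893659114837646, 0.23517434298992157), (0.02967735566198826, 0.0101496372371912), 73.4718017578125)
plate 292 ((0.4566973149776459, 0.22984004020690918), (0.03998434916138649, 0.04723844677209854), 73.4718017578125)
```

```bash
python3 -m creep '{"translation":[[0,0,-0.44],[0,0,-0.5],[0,0,-0.5],[0,0,-0.5],[0,0,0]],"turn":[[0,0,0],[0,0,0],[0,0,0],[0,0,0],[0,0,0]],"grip":[0.05,0.05,0.05,0.05,0.05]}' 40
python3 -m creep '{"translation":[[-0.177,-0.48,0],[-0.177,-0.48,0],[-0.177,-0.48,0],[-0.177,-0.48,0],[-0.177,-0.48,0]],"turn":[[0,0,0],[0,0,0],[0,0,0],[0,0,0],[0,0,0]],"grip":[0.05,0.05,0.05,0.05,0.05]}' 40
python3 -m creep '{"translation":[[-0.177,-0.48,0],[0,0,0],[0,0,0]],"turn":[[0,0,0],[0,0,0],[0,0,0]],"grip":[0.05,0.05,0.05]}' 40
python3 - <<'E'
from cell import env
from h import *
d=env.read_camera("wrist");o=env.get_obs();t=o["tool_pos"];print(t,o["tool_rot"],o["force"],o["grip_width"]);np.savez("pics/w10.npz",**d)
cv2.imwrite("pics/w10.png",cv2.resize(d["frame"][80:280,130:390,::-1],None,fx=3,fy=3,interpolation=cv2.INTER_CUBIC))
P,c=cloud(d,(100,20,420,300),True);zt=t[2]+.0248+.006
Q=P-[t[0],t[1],0];a=np.deg2rad(-16.85);kx=Q[:,0]*np.cos(a)+Q[:,1]*np.sin(a);ky=-Q[:,0]*np.sin(a)+Q[:,1]*np.cos(a)
m=(np.abs(P[:,2]-zt)<.004)&(kx<.06)&(kx>-.03)&(np.abs(ky)<.03)
print("plate",m.sum(),zt,np.percentile(P[m,2],[10,50,90]),"kx",np.percentile(kx[m],[0,1,99,100]),"ky",np.percentile(ky[m],[0,1,99,100]))
# slot edges and tilt
A=np.c_[kx[m],ky[m],np.ones(m.sum())];print("plane",np.linalg.lstsq(A,P[m,2],rcond=None)[0])
for x0 in(.018,.022,.026,.030,.034,.038):
    s=m&(np.abs(kx-x0)<.001);y=np.sort(ky[s]);
    if len(y)>3:i=np.argmax(np.diff(y));print(x0,y[0].round(4),y[i].round(4),y[i+1].round(4),y[-1].round(4))
r=np.hypot(P[:,0]-.525,P[:,1]+.031)
m=(P[:,2]>.115)&(P[:,2]<.123)&(r<.012);print("head",m.sum(),P[m].mean(0) if m.any() else 0)
E
```

```text
time_s: 28.22
tool_pos: [0.4476, 0.2347, 0.1334]
tool_rot: [179.7, 0.2, 163.2]
force: [-0.0, -0.7, -0.2]
grip_width: 0.0115
grasp_force: 40.0
time_s: 28.85
tool_pos: [0.4565, 0.0277, 0.1287]
tool_rot: [-179.9, -0.1, 163.2]
force: [0.4, -0.4, -1.4]
grip_width: 0.0118
grasp_force: 40.0
time_s: 29.22
tool_pos: [0.4592, -0.0111, 0.1292]
tool_rot: [-180.0, -0.1, 163.2]
force: [-0.4, 0.7, -0.6]
grip_width: 0.0117
grasp_force: 40.0
[ 0.45938095 -0.01064442  0.12934008] [-1.79987305e+02 -7.67800354e-02  1.63244528e+02] [-0.57599963  0.1671885  -0.30622779] 0.01159726067605911
plate 357 0.160140078799292 [0.1573095  0.15889708 0.16113863] kx [-0.00849547 -0.00832217  0.03477252  0.0362454 ] ky [-0.02049318 -0.0204358   0.01949416  0.01964804]
plane [-0.00677751  0.00681931  0.15908492]
0.03 -0.0075 -0.0068 0.005 0.0069
0.034 -0.0075 -0.0075 0.005 0.007
head 141 [ 0.52319476 -0.03124548  0.11766899]
```

View pics/w10.png

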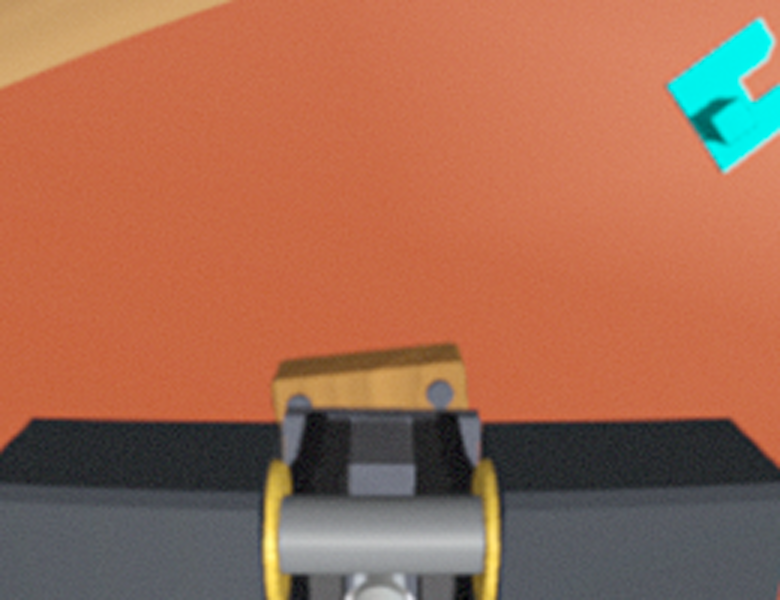

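The crop shows the keeper held square by its tab, its plate edges at (285,410) to (475,410), with the block beyond it. I'll lower it to 1.2 mm above the spacer and slide it in.

```bash
python3 -m creep '{"translation":[[0,-0.007,0.3],[0,0,0.3],[0,0,0.06],[0,0,0],[0,0,0]],"turn":[[0,0,0],[0,0,0],[0,0,0],[0,0,0],[0,0,0]],"grip":[0.05,0.05,0.05,0.05,0.05]}' 40
python3 -m creep '{"translation":[[-0.1,0,0],[-0.1,0,0],[0,0,0]],"turn":[[0,0,0],[0,0,0],[0,0,0]],"grip":[0.05,0.05,0.05]}' 40
```

```text
time_s: 29.9
tool_pos: [0.4606, -0.012, 0.0783]
tool_rot: [180.0, 0.1, 163.2]
force: [0.1, -0.3, -1.6]
grip_width: 0.011
grasp_force: 40.0
time_s: 30.28
tool_pos: [0.476, -0.0174, 0.0776]
tool_rot: [-180.0, 0.0, 163.1]
force: [-0.8, 0.1, -0.0]
grip_width: 0.0115
grasp_force: 40.0
```

```bash
python3 -m creep '{"translation":[[0,0.011,0.024],[0,0,0],[-0.05,0,0],[0,0,0]],"turn":[[0,0,0],[0,0,0],[0,0,0],[0,0,0]],"grip":[0.05,0.05,0.05,0.05]}' 40
python3 -m creep '{"translation":[[-0.05,0,0],[-0.05,0,0],[0,0,0]],"turn":[[0,0,0],[0,0,0],[0,0,0]],"grip":[0.05,0.05,0.05]}' 40
```

```text
time_s: 30.78
tool_pos: [0.4796, -0.0174, 0.0755]
tool_rot: [180.0, 0.0, 163.2]
force: [0.8, 0.5, -1.1]
grip_width: 0.0117
grasp_force: 40.0
time_s: 31.15
tool_pos: [0.4872, -0.0198, 0.0755]
tool_rot: [-180.0, 0.0, 163.1]
force: [0.4, -0.3, -0.3]
grip_width: 0.0113
grasp_force: 40.0
```

```bash
python3 -m creep '{"translation":[[-0.05,0,0],[-0.04,0,0],[0,0,0]],"turn":[[0,0,0],[0,0,0],[0,0,0]],"grip":[0.05,0.05,0.05]}' 40
python3 -m creep '{"translation":[[-0.04,0,0],[-0.03,0,0],[0,0,0]],"turn":[[0,0,0],[0,0,0],[0,0,0]],"grip":[0.05,0.05,0.05]}' 40
```

```text
time_s: 31.52
tool_pos: [0.494, -0.0218, 0.0754]
tool_rot: [-180.0, 0.0, 163.1]
force: [-0.1, 0.4, -0.8]
grip_width: 0.0118
grasp_force: 40.0
time_s: 31.9
tool_pos: [0.4993, -0.0234, 0.0755]
tool_rot: [-180.0, 0.0, 163.1]
force: [-0.5, -0.3, -0.7]
grip_width: 0.0119
grasp_force: 40.0
```

```bash
python3 -m creep '{"translation":[[-0.025,0,0],[0,0,0]],"turn":[[0,0,0],[0,0,0]],"grip":[0.05,0.05]}' 40|grep -E "pos|force:"
python3 -m creep '{"translation":[[-0.015,0,0],[0,0,0]],"turn":[[0,0,0],[0,0,0]],"grip":[0.05,0.05]}' 40|grep -E "pos|force:"
python3 -m creep '{"translation":[[-0.01,0,0],[0,0,0]],"turn":[[0,0,0],[0,0,0]],"grip":[0.05,0.05]}' 40|grep -E "pos|force:"
```

```text
tool_pos: [0.5011, -0.0239, 0.0754]
force: [-0.6, 0.3, -0.7]
grasp_force: 40.0
tool_pos: [0.5022, -0.0243, 0.0755]
force: [0.3, -0.2, -0.4]
grasp_force: 40.0
tool_pos: [0.503, -0.0245, 0.0755]
force: [-0.1, 0.6, 0.3]
grasp_force: 40.0
```

```bash
python3 -m creep '{"translation":[[-0.01,0,0],[0,0,0]],"turn":[[0,0,0],[0,0,0]],"grip":[0.05,0.05]}' 40|grep -E "pos|force:"
python3 -m creep '{"translation":[[-0.01,0,0],[0,0,0]],"turn":[[0,0,0],[0,0,0]],"grip":[0.05,0.05]}' 40|grep -E "pos|force:"
```

```text
tool_pos: [0.5036, -0.0247, 0.0754]
force: [0.7, -1.0, -1.3]
grasp_force: 40.0
tool_pos: [0.5038, -0.0247, 0.0753]
force: [-2.4, 0.6, 1.5]
grasp_force: 40.0
```

The closed end meets the neck about 1 mm past the estimated centre, as it should. I'll ease back, lower it onto the spacer and release.

```bash
python3 -m creep '{"translation":[[0.014,0,0],[0,0,0]],"turn":[[0,0,0],[0,0,0]],"grip":[0.05,0.05]}' 40|grep -E "pos|force:"
python3 -m creep '{"translation":[[0,0,0.01],[0,0,0]],"turn":[[0,0,0],[0,0,0]],"grip":[0.05,0.05]}' 40|grep -E "pos|force:"
python3 -m creep '{"translation":[[0,0,0.006],[0,0,0]],"turn":[[0,0,0],[0,0,0]],"grip":[0.05,0.05]}' 40|grep -E "pos|force:"
```

```text
tool_pos: [0.5037, -0.0247, 0.0755]
force: [-0.6, 0.3, -0.6]
grasp_force: 40.0
tool_pos: [0.5037, -0.0247, 0.0748]
force: [0.4, -0.3, 0.1]
grasp_force: 40.0
tool_pos: [0.5037, -0.0246, 0.0747]
force: [-2.2, 0.1, 5.7]
grasp_force: 40.0
```

```bash
python3 -m creep '{"translation":[[0,0,-0.004],[0,0,0],[0,0,0],[0,0,0],[0,0,0]],"turn":[[0,0,0],[0,0,0],[0,0,0],[0,0,0],[0,0,0]],"grip":[0.05,0.4,0.4,0.4,0.4]}' 40
python3 -m creep '{"translation":[[0,0,-0.2],[0,0,-0.4],[0,0,-0.4],[0,0,-0.4],[0,0,0]],"turn":[[0,0,0],[0,0,0],[0,0,0],[0,0,0],[0,0,0]],"grip":[0.4,0.4,0.4,0.4,0.4]}' 40
python3 - <<'E'
from cell import env
from h import *
d=env.read_camera("wrist");o=env.get_obs();t=o["tool_pos"];print(t,o["force"],o["grip_width"])
cv2.imwrite("pics/w11.png",cv2.resize(d["frame"][80:280,130:390,::-1],None,fx=3,fy=3,interpolation=cv2.INTER_CUBIC))
P,c=cloud(d,(100,20,420,300),True)
Q=P-[.5243,-.0315,0];a=np.deg2rad(-16.85);kx=Q[:,0]*np.cos(a)+Q[:,1]*np.sin(a);ky=-Q[:,0]*np.sin(a)+Q[:,1]*np.cos(a)
r=np.hypot(kx,ky);m=(np.abs(P[:,2]-.1045)<.003)&(r<.04)&(np.abs(ky)<.023)
print("plate",m.sum(),"kx",np.percentile(kx[m],[0,1,99,100]),"ky",np.percentile(ky[m],[0,1,99,100]),np.median(P[m,2]));A=np.c_[kx[m],ky[m],np.ones(m.sum())];print(np.linalg.lstsq(A,P[m,2],rcond=None)[0])
m=(P[:,2]>.115)&(P[:,2]<.122)&(r<.012);print("head",P[m].mean(0))
E
```

```text
time_s: 34.52
tool_pos: [0.5033, -0.0246, 0.0743]
tool_rot: [-180.0, -0.0, 163.2]
force: [-0.0, -0.1, -1.3]
grip_width: 0.034
grasp_force: 0.0
time_s: 35.15
tool_pos: [0.5056, -0.0247, 0.1902]
tool_rot: [179.8, 0.3, 163.2]
force: [0.9, -1.2, -0.6]
grip_width: 0.0346
grasp_force: 0.0
[ 0.50440919 -0.02465045  0.1883243 ] [-0.42916493 -0.16452014  0.02788402] 0.03504778474270054
plate 1267 kx [-0.03032552 -0.02993747  0.0169162   0.01745829] ky [-0.01981621 -0.01946048  0.01988903  0.02047556] 0.10448832155336378
[ 0.00102489 -0.00313974  0.10449928]
head [ 0.52363525 -0.03107771  0.11747175]
```

View pics/w11.png

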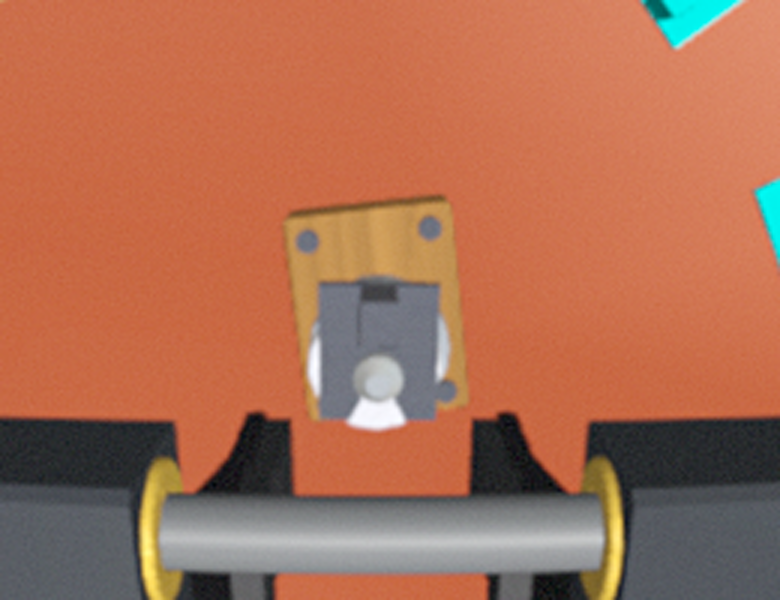

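The keeper lies flat on the spacer, with the head at (378,380) above its slot. The plate runs from -30 to +17 mm about the axis (ideal -31 to +16), about 1 mm from centre, and the gripper is clear. Handing in.

```bash
python3 -c "
from cell import env
print(env.sign_off())"
```

```text
the job is handed in; nothing more can be done
None
```

The bearing, short spacer and keeper are on the spindle with the collar pressed home (stop felt at about 19 N), everything is released, and the job is handed in at about 35 s; the hand-in returned no verdict.

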